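# Draw and hold the bayonet bolt of a pad heating block

## Robot

A 7-joint arm with a two-finger parallel gripper is mounted at the origin on the work surface. World frame = base frame: x ahead of the robot, y to its left, z up, the work surface at z = 0. Lengths are in m, angles in rad, forces in N, time in s.
With the tool pointing down it reaches from about 0.4 to 0.875 m from the base axis. Payload 19.3 kg.
Tool frame: the origin (TCP) lies at the very end of the fingers, on their centre line; the grasp point (between the pads) lies 19 mm behind it; z points along the fingers, y is the line along which they close (so a half turn about z gives the same grasp; the last joint's range is limited). The gripper opens to 85 mm and grips with 20 to 120 N. Pads are 22 mm wide; open, the fingers measure 114 mm over their backs; the gripper's body (76 mm by 85 mm) begins 54 mm behind the grasp point. The pads swing forward as they close: fully open they stand 13 mm farther back than shut.
Start: joints at [-1.181, 0.521, -0.036, 1.599, 0.021, 1.021, -0.113], TCP at [0.277, 0.56, 0.231] pointing down, gripper open.
Joint ranges: [-2.91, 2.91], [-0.3, 2.13], [-1.5, 1.42], [0.17, 2.43], [-1.26, 4.41], [0.16, 1.93], [-2.52, 2.52]. Speed limits (rad/s): [1.89, 1.89, 2.39, 2.39, 3.01, 3.01, 3.01].

## Interface

Orientations are given as [roll, pitch, yaw] about the fixed x, y, z axes, in that order (R = Rz(yaw) Ry(pitch) Rx(roll)).
In Python, from workcell import bot gives the robot as it stands.
- The arm moves only by the tool jog_arm, never from a script. Its argument "motion" is a list of rows, each a list of 5 numbers: the shift along the tool's x, y, z scaled (see below), then the turn about the tool's z scaled (see below), then the opening, from 0 (shut) to 1 (fully open). A call has 1 to 12 rows; each row shifts and turns the commanded pose from where the row before left it, along the tool's axes as they then stand; what a row does not reach is not made up. The controller multiplies each number of a shift by 30 mm and each number of a turn by 0.08 rad. A row lasts 1/10 s, in which the tool goes at most 50 mm and 8.59 degrees, less where a joint would pass 70% of its speed; a pose out of reach is approached as far as the arm can. A call with a number of a shift or a turn outside -1 to 1 is refused whole. A call with a gripper value outside its range is refused whole. The fingers move at their own pace and stop on an object; "newtons" is the grip in N (left out, the last holds). Time passes only in rows, so rows that do not move let the fingers close. It gives the time, the measured TCP pose, the force, the opening and the grip force at its end, in the units of the state.
- bot.observe(): the state, without advancing time (a new reading comes with each control period).
- bot.grab_frame(name): name is "scene" or "top"; returns a dict with "pixels" (480x640x3 uint8, red, green, blue), "fovy" (degrees; the focal length in pixels is half the picture's height over the tangent of half this angle, whatever the lens; pixels are square), "cx", "cy" (the principal point, pixels), "rvec" (rotation vector, rad) and "tvec" (3), from world to camera coordinates, as OpenCV has them. Camera axes: x right, y down, z forward; pixel columns grow to the right and rows downward; lengths in m; the calibration is good to about 2 mm. A picture is of the moment at which its call begins. There is no depth.
- bot.job_done(): hands the job in; it is judged then, once.
The state is a dict: "clock": time; "qpos": joint angles; "qd": joint speeds; "joint_efforts": joint torques, N m; "position": TCP position; "tool_rot": TCP orientation; "force": force on the tool from outside, world axes, zero at the start; "moment": the same for the moment, N m; "grip_width": finger opening in m; "finger_force": force on a finger pad.
Only numpy, scipy, OpenCV 4.12 (cv2) and the standard library are available. Lean on these libraries where they do the work, as an engineer would, in place of code of your own. Each camera call takes 0.05 s, during which the arm holds its last target. There are 200 camera calls.

## Task

Turn the dial on the control box until it clicks in with its pointer at the round stud (the other positions have small square pegs). Only then pull the spring-loaded T-handle of the ceramic heating block out until its blade is level with the blade of the index clip on the rail, and finish while still holding it there with the gripper. Leave the crow's foot key, the upper joint and the screwdriver where they lie.

Things in the scene. Friction and masses are not known exactly. Their poses are not given: they have to be found in the camera images.
- dial_grip (a point): Centre of the upright bar grip of the black dial on the fixed grey control box (150 x 124 mm, top 45 mm above the bench). On the vertical dial axis, 74 mm above the bench. Bar 40 mm long, 12 mm wide, 30 mm tall, top at 81 mm; under it a disc of 25 mm radius, top at 51 mm. x runs along the bar, the pointer nose points to -x; z is up.
- dial_aim (a point): Where the dial's pointer points: on the pointer's line, 44 mm from the dial axis, 47 mm above the bench. It turns with the dial. The five marks stand on the same 44 mm circle.
- dial (a joint): Dial angle in rad, grows anticlockwise seen from above, range -1.1 to 1.1. Spring detents at -1.0, -0.5, 0, 0.5 and 1.0 (about 0.05 N m to leave one); at 0 the pointer points along the box's front (robot side).
- stud_top (a point): Top centre of the round steel stud (15 mm diameter, 5 mm tall, top 50 mm above the bench) that marks the wanted dial position; the four other marks are 5 mm square pegs 3 mm tall. It stands at the position of dial angle 0 or 0.5. The box is fixed.
- bolt_grip (a point): Centre of the T-handle: a steel round bar, 14 mm diameter, 60 mm long, level, 62 mm above the bench, on a 10 mm post over a carriage with its top at 25.5 mm. y runs along the bar; it pulls out along -x, away from the ceramic block (roughly towards the robot). At rest it is 43 mm in front of the block (top 64 mm; cup tip to 86 mm). Can be pinched from above across the bar.
- bolt_blade (a point): Outer top end of the thin (2 mm) steel blade on the carriage that moves with the handle; 34 mm to +y of the handle's centre and at the same x, 29.5 mm above the bench.
- clip_blade (a point): Inner end of the thin (2 mm) upright blade of the small brass index clip (9 x 12 mm, top 39.5 mm above the bench) on the rail beside the carriage; 29.5 mm above the bench. x is the slide direction as in bolt_grip. The clip is fixed; 22 to 46 mm of pull bring the handle's blade level with it.
- bolt (a joint): Pull of the handle in m: 0 at rest, 0.060 at the end stop. The return spring pulls with about 3 N at rest and 90 N/m more (about 6.5 N at 35 mm), so a compliant arm ends a few mm short; let go, it snaps back to 0.
- joint_mid (a point): Bystander: middle of the loose black ebony upper joint, 219 mm long, about 31 mm thick, lying on the bench beyond the work; x along it, 16.5 mm above the bench.
- key_mid (a point): Bystander: middle of the loose nickel crow's foot key, about 95 mm long, 64 mm wide, 10 mm tall, with three toes, lying on the bench to the left; 4 mm above the bench.
- driver_mid (a point): Bystander: handle region of the loose screwdriver with the pewter handle, about 147 mm long, 18 mm thick, lying on the bench to the right; 9 mm above the bench.
Not all that is in view belongs to the job. Leave any green look-alike of the part that bears bolt_grip alone.

How it is judged:
By the outcome, as a careful person would: the job done as asked, in the order asked, and still so for the second after the job is handed in, while the arm keeps its last pose, push and grip.
It also fails if it takes over 54 s, if anything falls off the work surface, if the arm or the gripper's body presses on something with over 40 N, if the wrist force passes 120 N, or if a joint passes its speed limit or range.

## Working session

There is one attempt and no reset: what is moved stays moved. The work goes in short steps, Python scripts to look and compute and a tool call to move; the robot and the scene stay as the last step left them, time stands still between calls to the robot, and variables do not carry over. Pictures are saved under pics/ and viewed, at most 10 in all, crops included, and the job is handed in when it is done.

Besides the shell and the picture viewer there is one more tool, called after "Request:" as a command line: name --pt "numbers of a row" for each row, then --argument value for the rest. jog_arm: Moves the arm, as the interface text tells. Shifts and turns lie within -1 to 1; 1 stands for 30 mm of shift or 0.08 rad of turn. Its arguments: {"type":"object","properties":{"motion":{"type":"array","items":{"type":"array","items":{"type":"number"}}},"newtons":{"type":"number"}},"required":["motion"]}

```bash
mkdir -p pics
cat > h.py <<'E'
import numpy as np, cv2, pickle
from workcell import bot
def grab(n,save=None):
    f=bot.grab_frame(n)
    if save:
        cv2.imwrite(f'pics/{save}.png',f['pixels'][:,:,::-1]); pickle.dump(f,open(f'pics/{save}.pkl','wb'))
    return f
def load(s): return pickle.load(open(f'pics/{s}.pkl','rb'))
def cam(f):
    h=f['pixels'].shape[0]; fl=h/2/np.tan(np.radians(f['fovy'])/2)
    K=np.array([[fl,0,f['cx']],[0,fl,f['cy']],[0,0,1]])
    R=cv2.Rodrigues(np.array(f['rvec'],float))[0]; t=np.array(f['tvec'],float).ravel()
    return K,R,t
def ray(f,uv,z):
    K,R,t=cam(f); C=-R.T@t; d=R.T@np.linalg.inv(K)@np.array([uv[0],uv[1],1.])
    return C+d*(z-C[2])/d[2]
def proj(f,P):
    K,R,t=cam(f); p=K@(R@np.array(P,float)+t); return p[:2]/p[2]
def crop(f,name,x0,y0,x1,y1,s):
    c=f['pixels'][y0:y1,x0:x1,::-1]; cv2.imwrite(f'pics/{name}.png',cv2.resize(c,None,fx=s,fy=s,interpolation=cv2.INTER_CUBIC))
E
python3 - <<'E'
from h import *
for n in('scene','top'):
    f=grab(n,n+'0'); K,R,t=cam(f); print(n,f['fovy'],-R.T@t,R[2])
print(bot.observe())
E
```

```text
scene 50.709862773404815 [1.29521083 0.3860598  1.17356795] [-0.5241024  -0.21194588 -0.82486097]
top 47.18371381816739 [0.33169086 0.0950299  1.41240962] [ 0.17643049 -0.00250329 -0.98430992]
{'clock': 0.1, 'qpos': array([-1.18118211,  0.52198217, -0.03632847,  1.59992025,  0.02121104,
        1.0210623 , -0.11280766]), 'qd': array([-0.00048521, -0.00117756, -0.00210959, -0.00132176,  0.00050885,
        0.00114109, -0.00024629]), 'joint_efforts': array([ 4.39529802e-03, -9.28482771e+01,  1.98474884e+00, -3.70535481e+01,
        1.82820938e-02,  5.29607016e-03, -1.96816131e-05]), 'position': array([0.27727078, 0.55982069, 0.23077698]), 'tool_rot': array([-3.14060876e+00,  7.54463888e-05,  2.68176594e+00]), 'force': array([-0.3416936 , -0.50688703, -0.13186601]), 'moment': array([-0.00123537, -0.03659016, -0.00508926]), 'finger_force': 0.0, 'grip_width': 0.0854826547745153}
```

View pics/scene0.png

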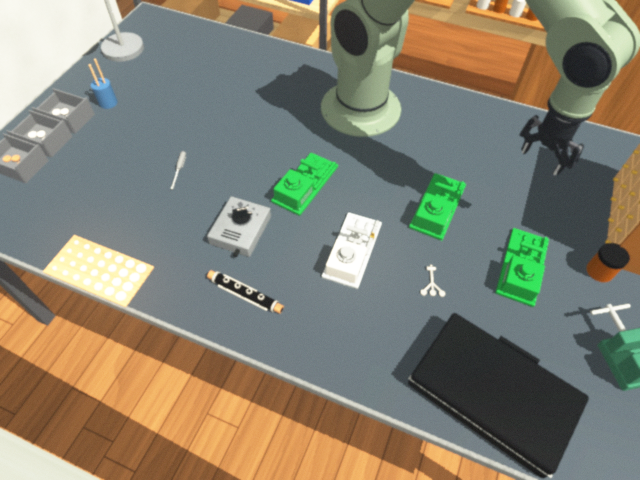

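View pics/top0.png

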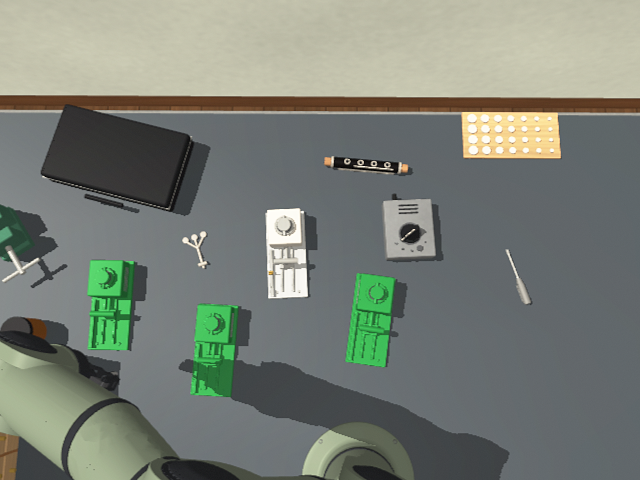

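The white block at top (287,255) and scene (352,250) is the ceramic one. The green blocks at top (112,305), (215,350) and (372,320) are decoys. The control box is at top (410,230), with its dial at (410,233). The key is at (197,248), the joint at (367,165) and the driver at (520,280). I'll check the choice with one close crop of both parts.

Run:
```python
from h import *
f=load('top0'); g=load('scene0')
a=cv2.resize(f['pixels'][190:310,255:315],None,fx=5,fy=5,interpolation=cv2.INTER_CUBIC)
b=cv2.resize(f['pixels'][190:270,375:445],None,fx=6.5,fy=6.5,interpolation=cv2.INTER_CUBIC)
c=np.zeros((600,800,3),np.uint8); c[:,:300]=a; c[:b.shape[0],310:310+b.shape[1]]=b
cv2.imwrite('pics/c1.png',c[:,:,::-1])
a=cv2.resize(g['pixels'][205:295,315:390],None,fx=5.2,fy=5.2,interpolation=cv2.INTER_CUBIC)
b=cv2.resize(g['pixels'][190:260,200:275],None,fx=5.2,fy=5.2,interpolation=cv2.INTER_CUBIC)
c=np.zeros((600,800,3),np.uint8); c[:a.shape[0],:390]=a; c[:b.shape[0],400:400+b.shape[1]]=b
cv2.imwrite('pics/c2.png',c[:,:,::-1])
```

```text
(no output)
```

View pics/c1.png

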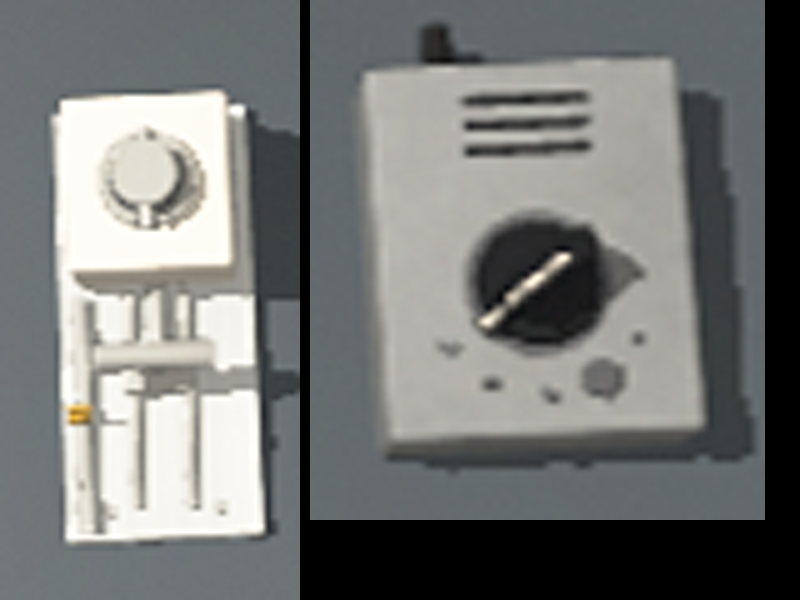

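View pics/c2.png

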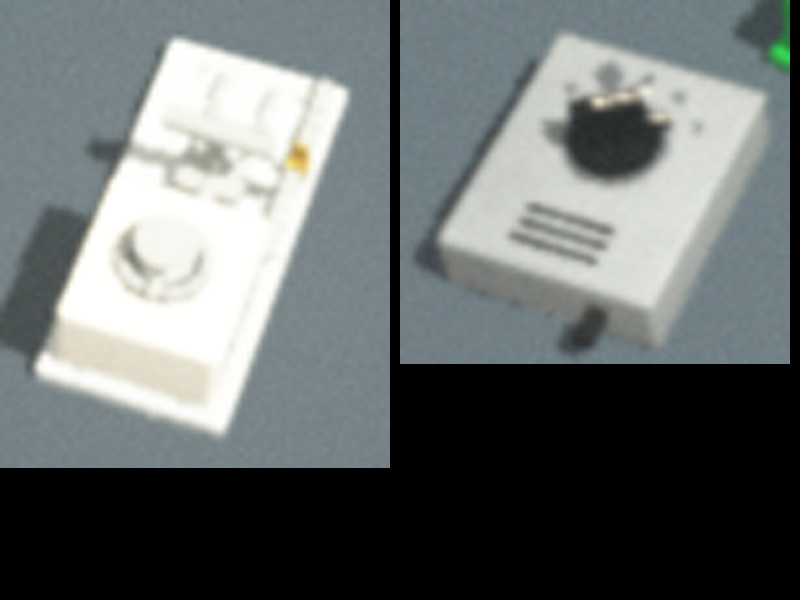

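The crops show the dial pointer, a white line, at the leftmost mark (dial −1.0). The marks run left to right at (450,348), (492,384), (550,395), stud (603,378) and (638,338). The stud is fourth, so the target is +0.5, a turn of +1.5 rad. The brass clip is at crop (78,413) and the T-bar at crop (155,352). Next I'll compute positions.

Run:
```python
from h import *
np.set_printoptions(precision=4,suppress=True)
f=load('top0'); g=load('scene0')
d=lambda u,v:(375+(u-310)/6.5-.42,190+v/6.5-.42)
w=lambda u,v:(255+u/5-.4,190+v/5-.4)
a,b=ray(f,d(487,323),.081),ray(f,d(570,255),.081); print('line',a,b,'c',(a+b)/2,np.linalg.norm(a-b),np.degrees(np.arctan2(*(a-b)[1::-1])))
c=(a+b)/2
s=lambda u,v:(200+(u-400)/5.2-.4,190+v/5.2-.4)
a2,b2=ray(g,s(592,104),.081),ray(g,s(668,121),.081);print('scene line',a2,b2,(a2+b2)/2)
for n,p in zip('abcSe',[(450,348),(492,384),(550,395),(603,378),(638,338)]):
    q=ray(f,d(*p),.049); v=q-c; print(n,q,np.hypot(*v[:2]),np.degrees(np.arctan2(v[1],v[0])))
print('stud scene',ray(g,s(609,75),.05))
B=[ray(f,d(*p),.045) for p in[(362,73),(672,60),(703,427),(387,440)]]; print('box',B,[np.linalg.norm(B[i]-B[i-1]) for i in range(4)])
print('box dir',np.degrees(np.arctan2(*(B[3]-B[0])[1::-1])),np.degrees(np.arctan2(*(B[2]-B[1])[1::-1])))
# bolt
print('bar',ray(f,w(95,353),.064),ray(f,w(215,352),.064))
px=f['pixels'].astype(int); m=(px[...,0]-px[...,2]>60); m[:, :255]=0;m[:,315:]=0;m[:190]=0;m[310:]=0
y,x=np.nonzero(m);print('clip',x.mean(),y.mean(),x.min(),x.max(),y.min(),y.max(),ray(f,(x.mean(),y.mean()),.0395))
px=g['pixels'].astype(int); m=(px[...,0]-px[...,2]>60); m[:, :340]=0;m[:,385:]=0;m[:210]=0;m[270:]=0
y,x=np.nonzero(m);print('clip',x.mean(),y.mean(),x.min(),x.max(),y.min(),y.max(),ray(g,(x.mean(),y.mean()),.0395))
print('base',[ray(f,w(*p),.064) for p in[(60,98),(222,92),(232,265),(75,272)]],[ray(f,w(*p),.01) for p in [(52,115),(68,540),(265,533),(243,105)]])
for n,ff,k in(('zt',f,(260,245,312,300)),('zs',g,(340,208,388,258))):
    c=ff['pixels'][k[1]:k[3],k[0]:k[2]]; c=np.clip((c.astype(float)-90)*255/165,0,255)
    c=(255*(c/255)**2.5).astype(np.uint8); c=cv2.resize(c,None,fx=8,fy=8,interpolation=cv2.INTER_CUBIC); cv2.imwrite(f'pics/{n}.png',c[:,:,::-1])
a,b=cv2.imread('pics/zt.png'),cv2.imread('pics/zs.png'); o=np.zeros((440,800,3),np.uint8); o[:440,:416]=a;o[:400,416:800]=b; cv2.imwrite('pics/z.png',o)
```

```text
line [ 0.5775 -0.1099  0.081 ] [ 0.604 -0.142  0.081] c [ 0.5907 -0.1259  0.081 ] 0.041660972964578144 129.47054188000297
scene line [ 0.6033 -0.1417  0.081 ] [ 0.5975 -0.1002  0.081 ] [ 0.6004 -0.1209  0.081 ]
a [ 0.5735 -0.1002  0.049 ] 0.03098190075559681 123.87833365975042
b [ 0.5594 -0.1162  0.049 ] 0.03281103977407737 162.74325633569026
c [ 0.5552 -0.1386  0.049 ] 0.03770336626221046 -160.437039059841
S [ 0.562  -0.1593  0.049 ] 0.044009156436546785 -130.7812637260888
e [ 0.5778 -0.1733  0.049 ] 0.04907554539290979 -105.2778719779368
stud scene [ 0.5625 -0.1576  0.05  ]
box [array([ 0.6841, -0.0682,  0.045 ]), array([ 0.6901, -0.1907,  0.045 ]), array([ 0.5436, -0.1982,  0.045 ]), array([ 0.5379, -0.0757,  0.045 ])] [np.float64(0.14642978902107764), np.float64(0.12263159279496633), np.float64(0.14667007486106123), np.float64(0.12270960171045606)]
box dir -177.08252730626913 -177.05234202147565
bar [0.5262 0.2064 0.064 ] [0.527 0.147 0.064]
clip 270.25 272.3125 268 272 271 274 [0.4989 0.2162 0.0395]
clip 371.89473684210526 234.94736842105263 370 374 232 237 [0.508  0.2186 0.0395]
base [array([0.6558, 0.2266, 0.064 ]), array([0.6594, 0.145 , 0.064 ]), array([0.5708, 0.139 , 0.064 ]), array([0.5669, 0.2172, 0.064 ])] [array([0.6596, 0.2359, 0.01  ]), array([0.4378, 0.2227, 0.01  ]), array([0.4418, 0.1225, 0.01  ]), array([0.6655, 0.136 , 0.01  ])]
```

View pics/z.png

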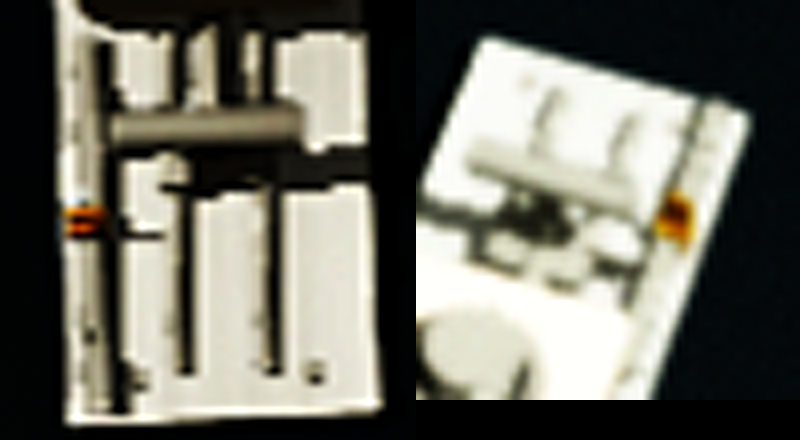

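The zoom shows the clip (dark centre stripe at zoom (85,220)) and the T-bar at zoom y≈125. A rough estimate puts the pull at about 24 mm. Fitting the five marks to the 44 mm circle gives a consistent dial axis of (0.599, −0.136). I'll grip the bar with tool yaw −54.4°, because that keeps q7 well inside its range for the +1.5 rad turn. First I'll move toward the dial.

Request:
jog_arm --pt "-0.77 -0.62 0 0 1" --pt "-0.77 -0.62 0 0 1" --pt "-0.77 -0.62 0 0 1" --pt "-0.77 -0.62 0 0 1" --pt "-0.77 -0.62 0 0 1" --pt "-0.77 -0.62 0 0 1" --pt "-0.77 -0.62 0 0 1" --pt "-0.77 -0.62 0 0 1" --pt "-0.77 -0.62 0 0 1" --pt "-0.77 -0.62 0 0 1" --pt "-0.77 -0.62 0 0 1" --pt "-0.77 -0.62 0 0 1"

```text
clock: 1.3
position: [0.427, 0.2358, 0.2312]
tool_rot: [-3.141, -0.0, 2.682]
force: [0.2, -0.2, -0.4]
grip_width: 0.0852
finger_force: 0.0
```

Request:
jog_arm --pt "-0.77 -0.62 0 0 1" --pt "-0.77 -0.62 0 0 1" --pt "-0.77 -0.62 0 0 1" --pt "-0.77 -0.62 0 0 1" --pt "-0.77 -0.62 0 0 1" --pt "-0.77 -0.62 0 0 1" --pt "-0.77 -0.62 0 0 1" --pt "-0.77 -0.62 0 0 1" --pt "-0.77 -0.62 0 0 1" --pt "-0.77 -0.62 0 0 1" --pt "-0.77 -0.62 0 0 1" --pt "-0.77 -0.62 0 0 1"

```text
clock: 2.5
position: [0.5763, -0.0871, 0.2311]
tool_rot: [-3.141, -0.0, 2.682]
force: [0.6, 0.4, -0.1]
grip_width: 0.0857
finger_force: 0.0
```

Request:
jog_arm --pt "0 0 0 1 1" --pt "0 0 0 1 1" --pt "0 0 0 1 1" --pt "0 0 0 1 1" --pt "0 0 0 1 1" --pt "0 0 0 1 1" --pt "0 0 0 1 1" --pt "0 0 0 1 1" --pt "0 0 0 1 1" --pt "0 0 0 1 1" --pt "0 0 0 1 1" --pt "0 0 0 1 1"

```text
clock: 3.7
position: [0.5759, -0.0859, 0.231]
tool_rot: [-3.141, -0.0, 1.719]
force: [-0.1, -0.3, -0.3]
grip_width: 0.0854
finger_force: 0.0
```

```bash
python3 -c "
from h import *
o=bot.observe();print(o['clock'],o['qpos'],o['position'],o['tool_rot'])"
```

```text
3.7 [-0.23825313  0.48331959  0.40438625  1.73228601 -0.22313158  0.97206538
  0.39904354] [ 0.57590159 -0.08592177  0.23103526] [-3.14103423e+00 -9.84758680e-05  1.71856239e+00]
```

The redundant arm settled differently than I assumed: q7 is 0.40 at yaw 98.5°. So yaw 125.6° (q7 ≈ −0.07, ending ≈ −1.57) is the comfortable grip, and I'll turn back to it, centre and descend.

Request:
jog_arm --pt "0 0 0 -1 1" --pt "0 0 0 -1 1" --pt "0 0 0 -1 1" --pt "0 0 0 -1 1" --pt "0 0 0 -1 1" --pt "0 0 0 -0.92 1" --pt "-0.9 -0.17 0 0 1" --pt "-0.9 -0.17 0 0 1" --pt "0 0 0.9 0 1" --pt "0 0 0.9 0 1" --pt "0 0 0.7 0 1" --pt "0 0 0 0 1"

```text
clock: 4.9
position: [0.5978, -0.1354, 0.1536]
tool_rot: [-3.138, -0.003, 2.195]
force: [-0.5, 0.5, 0.3]
grip_width: 0.0853
finger_force: 0.0
```

```bash
python3 -c "
from h import *
o=bot.observe();print(o['clock'],o['qpos'],o['position'],o['tool_rot'])
f=grab('scene','s1'); g=grab('top','t1')
a=cv2.resize(f['pixels'][150:270,180:300],None,fx=4,fy=4,interpolation=2);b=cv2.resize(g['pixels'][170:290,350:430],None,fx=4,fy=4,interpolation=2)
cv2.imwrite('pics/s1c.png',np.hstack([a,b])[:,:,::-1])"
```

```text
4.9 [-0.04926094  0.60989607  0.25996516  1.71026747 -0.1966308   0.85174552
  0.92117019] [ 0.59782701 -0.13543628  0.15361623] [-3.13814751 -0.00314571  2.19539417]
```

View pics/s1c.png

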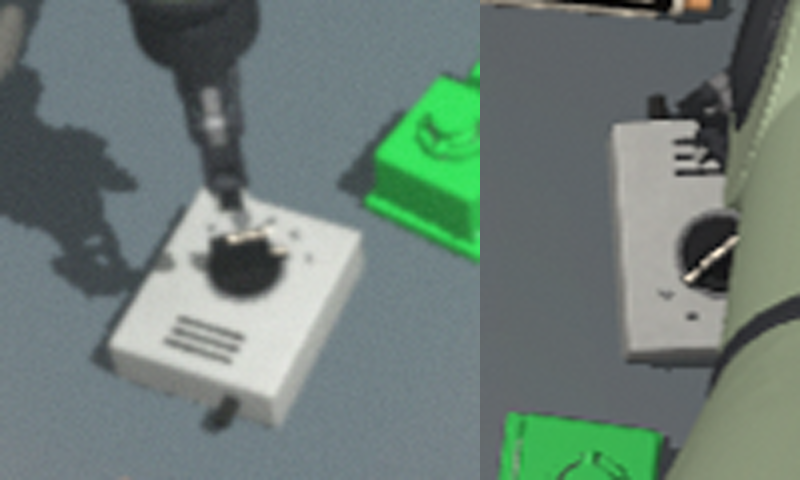

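The scene crop shows the gripper above the dial with its fingers straddling the bar line at (248,237). q7 grows with yaw, so the +1.5 turn would end near 2.42, too close to the limit. I'll take the equivalent grasp half a turn away instead.

Request:
jog_arm --pt "0 0 0 1 1" --pt "0 0 0 1 1" --pt "0 0 0 1 1" --pt "0 0 0 1 1" --pt "0 0 0 1 1" --pt "0 0 0 1 1" --pt "0 0 0 1 1" --pt "0 0 0 1 1" --pt "0 0 0 1 1" --pt "0 0 0 1 1" --pt "0 0 0 1 1" --pt "0 0 0 1 1"

```text
clock: 6.2
position: [0.6001, -0.1356, 0.158]
tool_rot: [3.14, -0.001, 1.232]
force: [0.4, 0.4, -0.1]
grip_width: 0.0852
finger_force: 0.0
```

Request:
jog_arm --pt "0 0 0 1 1" --pt "0 0 0 1 1" --pt "0 0 0 1 1" --pt "0 0 0 1 1" --pt "0 0 0 1 1" --pt "0 0 0 1 1" --pt "0 0 0 1 1" --pt "0 0 0 1 1" --pt "0 0 0 1 1" --pt "0 0 0 1 1" --pt "0 0 0 1 1" --pt "0 0 0 1 1"

```text
clock: 7.4
position: [0.6002, -0.1354, 0.1579]
tool_rot: [-3.141, -0.002, 0.273]
force: [-0.1, 0.1, -0.0]
grip_width: 0.0853
finger_force: 0.0
```

```bash
python3 -c "
from h import *
o=bot.observe();print(o['clock'],o['qpos'],o['position'],o['tool_rot'])"
```

```text
7.4 [-0.36232143  0.73227366  0.77547058  1.72325124 -0.61744415  0.94501497
 -0.63720412] [ 0.60015464 -0.13541151  0.15787656] [-3.14133510e+00 -2.24875515e-03  2.72778258e-01]
```

Request:
jog_arm --pt "0 0 0 1 1" --pt "0 0 0 1 1" --pt "0 0 0 1 1" --pt "0 0 0 1 1" --pt "0 0 0 1 1" --pt "0 0 0 1 1" --pt "0 0 0 1 1" --pt "0 0 0 1 1" --pt "0 0 0 1 1" --pt "0 0 0 1 1" --pt "0 0 0 1 1" --pt "0 0 0 1 1"

```text
clock: 8.6
position: [0.6002, -0.1353, 0.1578]
tool_rot: [-3.139, -0.001, -0.687]
force: [0.1, 0.2, -0.1]
grip_width: 0.0854
finger_force: 0.0
```

Request:
jog_arm --pt "0 0 0 1 1" --pt "0 0 0 1 1" --pt "0 0 0 1 1" --pt "0 0 0 0.25 1" --pt "0 0 0.9 0 1" --pt "0 0 0.9 0 1" --pt "0 0 0.8 0 1" --pt "0 0 0.6 0 1" --pt "0 0 0 0 1" --pt "0 0 0 0 1"

```text
clock: 9.6
position: [0.5998, -0.136, 0.0612]
tool_rot: [-3.141, -0.0, -0.944]
force: [-0.1, -1.1, -0.2]
grip_width: 0.0855
finger_force: 0.0
```

```bash
python3 -c "
from h import *
o=bot.observe();print(o['clock'],o['qpos'],o['position'],o['tool_rot'])
f=grab('scene','s2'); g=grab('top','t2')
a=cv2.resize(f['pixels'][170:270,190:290],None,fx=4,fy=4,interpolation=2);b=cv2.resize(g['pixels'][180:280,350:450],None,fx=4,fy=4,interpolation=2)
cv2.imwrite('pics/s2c.png',np.hstack([a,b])[:,:,::-1])"
```

```text
9.6 [-0.43960579  0.98965283  0.95064419  1.77809002 -1.00013651  0.94131643
 -1.55767921] [ 0.59976434 -0.13599443  0.06121906] [-3.14106332e+00 -4.81317196e-04 -9.44212940e-01]
```

View pics/s2c.png

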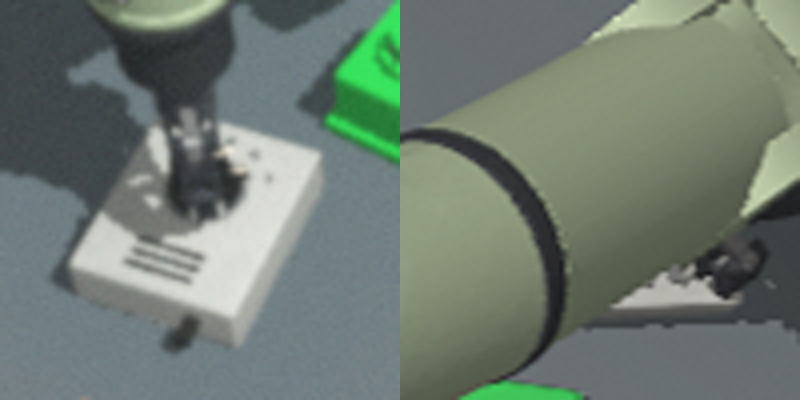

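The scene crop shows the fingers straddling the dial bar at (205,195), with the line visible at (230,160). I'll lower 5 mm and close.

Request:
jog_arm --pt "0 0 0.17 0 1" --pt "0 0 0 0 0.5" --pt "0 0 0 0 0" --pt "0 0 0 0 0" --pt "0 0 0 0 0" --pt "0 0 0 0 0" --pt "0 0 0 0 0" --pt "0 0 0 0 0" --newtons 40

```text
clock: 10.5
position: [0.6005, -0.1351, 0.0556]
tool_rot: [-3.14, -0.001, -0.944]
force: [5.7, 3.4, 1.5]
grip_width: 0.0114
finger_force: 41.8
```

Grip width is 11.4 mm, so the bar is held. Turning +1.5 rad.

Request:
jog_arm --pt "0 0 0 -0.8 0" --pt "0 0 0 -0.8 0" --pt "0 0 0 -0.8 0" --pt "0 0 0 -0.8 0" --pt "0 0 0 -0.8 0" --pt "0 0 0 -0.8 0" --pt "0 0 0 -0.8 0" --pt "0 0 0 -0.8 0" --pt "0 0 0 -0.8 0" --pt "0 0 0 -0.8 0" --pt "0 0 0 -0.8 0" --pt "0 0 0 -0.8 0"

```text
clock: 11.7
position: [0.6009, -0.1347, 0.0556]
tool_rot: [-3.14, -0.002, -0.173]
force: [7.2, 5.2, -0.8]
grip_width: 0.0117
finger_force: 41.4
```

Request:
jog_arm --pt "0 0 0 -0.8 0" --pt "0 0 0 -0.8 0" --pt "0 0 0 -0.8 0" --pt "0 0 0 -0.8 0" --pt "0 0 0 -0.8 0" --pt "0 0 0 -0.8 0" --pt "0 0 0 -0.8 0" --pt "0 0 0 -0.8 0" --pt "0 0 0 -0.8 0" --pt "0 0 0 -0.8 0" --pt "0 0 0 -0.8 0" --pt "0 0 0 -0.8 0"

```text
clock: 12.9
position: [0.6009, -0.1342, 0.0555]
tool_rot: [3.142, -0.003, 0.595]
force: [6.8, 8.2, 0.4]
grip_width: 0.0112
finger_force: 41.5
```

```bash
python3 -c "
from h import *
o=bot.observe();print(o['clock'],o['qpos'],o['position'],o['tool_rot'],o['force'],o['moment'],o['grip_width'])"
```

```text
12.9 [-0.25600941  0.83154771  0.59037838  1.76982262 -0.65570498  0.74432467
 -0.29342989] [ 0.60088196 -0.1341625   0.05553513] [ 3.14155000e+00 -2.74440113e-03  5.95305987e-01] [6.76832335 8.15323636 0.37257432] [ 1.68009008 -1.53809836 -0.11578697] 0.011238536929351815
```

Request:
jog_arm --pt "0 0 0 0.5 0" --pt "0 0 0 0 0" --pt "0 0 0 0 1" --pt "0 0 0 0 1" --pt "0 0 0 0 1" --pt "0 0 0 0 1" --pt "0 0 -0.5 0 1" --pt "0 0 -1 0 1" --pt "0 0 -1 0 1" --pt "0 0 -1 0 1" --pt "0 0 0 0 1"

```text
clock: 14.0
position: [0.6009, -0.1367, 0.1648]
tool_rot: [3.138, -0.004, 0.551]
force: [0.7, 0.3, 0.4]
grip_width: 0.0851
finger_force: 0.0
```

Request:
jog_arm --pt "0.3 -0.93 0 0 1" --pt "0.3 -0.93 0 0 1" --pt "0.3 -0.93 0 0 1" --pt "0.3 -0.93 0 0 1" --pt "0.3 -0.93 0 0 1" --pt "0.3 -0.93 0 0 1" --pt "0.3 -0.93 0 0 1" --pt "0.3 -0.93 0 0 1" --pt "0.3 -0.93 0 0 1" --pt "0.3 -0.93 0 0 1" --pt "0.3 -0.93 0 0 1" --pt "0 0 0 0 1"

```text
clock: 15.2
position: [0.5218, 0.1814, 0.1601]
tool_rot: [-3.14, 0.0, 0.556]
force: [0.3, -0.9, 0.3]
grip_width: 0.0854
finger_force: 0.0
```

Request:
jog_arm --pt "0 0 0 -1 1" --pt "0 0 0 -1 1" --pt "0 0 0 -1 1" --pt "0 0 0 -1 1" --pt "0 0 0 -1 1" --pt "0 0 0 -1 1" --pt "0 0 0 -1 1" --pt "0 0 0 -1 1" --pt "0 0 0 -1 1" --pt "0 0 0 -1 1" --pt "0 0 0 -1 1" --pt "0 0 0 -1 1"

```text
clock: 16.4
position: [0.5231, 0.1767, 0.1605]
tool_rot: [3.141, 0.0, 1.514]
force: [-0.1, 0.4, 1.2]
grip_width: 0.0856
finger_force: 0.0
```

```bash
python3 -c "
from h import *
o=bot.observe();print(o['clock'],o['qpos'],o['position'],o['tool_rot'])
f=grab('scene','s3'); g=grab('top','t3')
a=cv2.resize(f['pixels'][190:260,200:270],None,fx=6,fy=6,interpolation=2);b=cv2.resize(g['pixels'][195:265,380:440],None,fx=6,fy=6,interpolation=2)
cv2.imwrite('pics/s3c.png',np.hstack([a,b])[:,:,::-1])"
```

```text
16.4 [-0.79498967  0.55143031  0.50910022  1.88104082 -0.36300779  0.80129845
 -0.1497372 ] [0.52305255 0.17665562 0.16054045] [3.14140101e+00 2.57687645e-04 1.51388263e+00]
```

View pics/s3c.png

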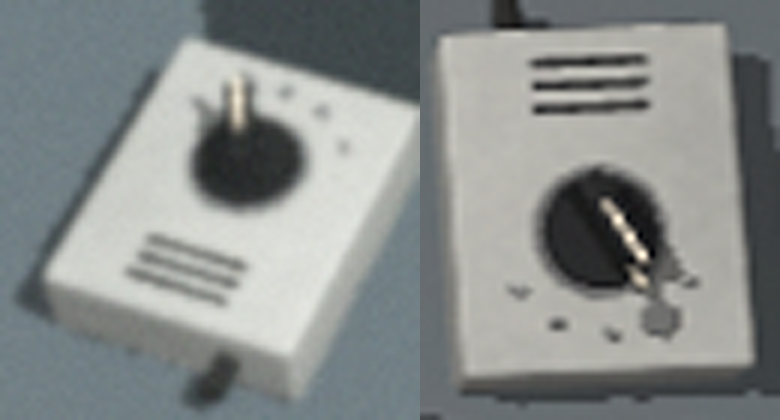

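The pointer (line at right-crop (625,225) to (640,280)) points at the round stud (660,318), so the dial is set. Next comes the T-handle, approached with the opening limited to about 30 mm so the fingers clear the block 43 mm behind it.

Request:
jog_arm --pt "0 0 0 -1 0.36" --pt "0 0.12 0 -0.45 0.36" --pt "0 0 0.5 0 0.36" --pt "0 0 0.5 0 0.36" --pt "0 0 0.5 0 0.36" --pt "0 0 0 0 0.36" --pt "0 0 0 0 0.36"

```text
clock: 17.2
position: [0.5267, 0.1771, 0.1156]
tool_rot: [-3.142, 0.0, 1.625]
force: [0.1, -0.1, 0.2]
grip_width: 0.0311
finger_force: 0.0
```

```bash
python3 -c "
from h import *
np.set_printoptions(precision=4,suppress=True)
f=load('top0'); g=load('scene0')
print('bar',ray(g,(356.7,229.7),.062),ray(f,(281.3,260.15),.062))
o=bot.observe();print(o['position'],o['tool_rot'],o['grip_width'])
k=grab('scene','s4')
for P in [o['position'],[.527,.177,.062]]: print(proj(k,P))
c=cv2.resize(k['pixels'][190:290,310:410],None,fx=6,fy=6,interpolation=2);cv2.imwrite('pics/s4c.png',c[:,:,::-1])"
```

```text
bar [0.5236 0.1784 0.062 ] [0.5267 0.1875 0.062 ]
[0.5267 0.1771 0.1156] [-3.1415  0.0004  1.6254] 0.031121900131202807
[357.2374 218.5051]
[355.7588 230.4717]
```

View pics/s4c.png

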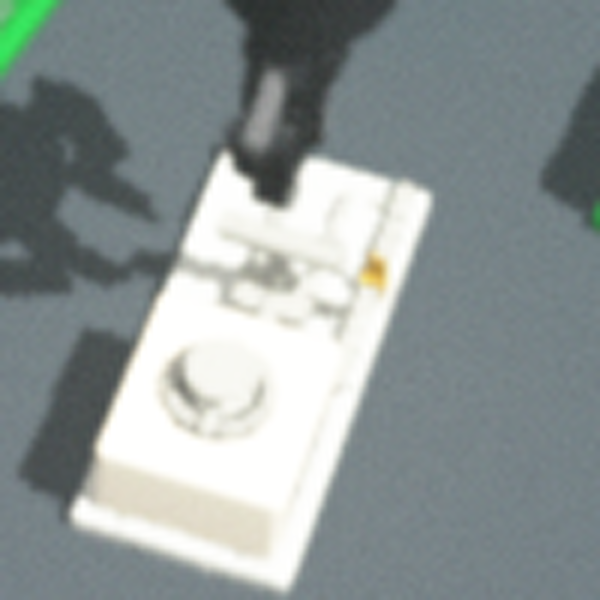

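The scene crop shows the gripper aligned over the T-bar (bar at (285,235), clip at (373,270)), seen along the bar normal. Before gripping I'll refine the clip-to-handle distance from the brass edge profiles.

```bash
python3 -c "
from h import *
np.set_printoptions(precision=4,suppress=True,linewidth=200)
f=load('top0'); g=load('scene0')
S=np.mean([load(n)['pixels'].astype(float) for n in('scene0','s3','s4')],0)
T=f['pixels'].astype(float)
print('scene R-B x366..378,y228..242');print((S[...,0]-S[...,2])[228:242,366:379].astype(int))
print('top R-B x265..275,y267..278');print((T[...,0]-T[...,2])[267:279,265:280].astype(int))
print('top lum');print(T.mean(2)[255:282,266:282].astype(int))
print('scene lum');print(S.mean(2)[222:245,352:380].astype(int))
"
```

```text
scene R-B x366..378,y228..242
[[  3   1   1   1   1   2   5  11   7   6   4   2   2]
 [  4   1   1   1   1   4   8   7   7   6   4   2   2]
 [  5   3   1   1   2   6  11   7   7   5   4   2   2]
 [  6   4   2   1   4  18  28  12   7   5   2   1   3]
 [  6   5   1   1   9  49  68  37  14   5   1   2   1]
 [  8   5   2   3  16  63  98  88  41   5   1   3  -2]
 [ 10   5   3   6  36  79 108 108  55   5   2   3  -8]
 [  9   5   4  18  77 118 126 115  59   6   3   0 -12]
 [  3   5   8  31  91 129 140 125  62   9   5  -2 -14]
 [  1   4   9  22  48  70  91 107  52  10   6  -9 -15]
 [  1   2   7  12  11  14  29  55  24   8   0 -13 -13]
 [  2   3   7  12   7   7  12  27  10   6  -3 -12 -13]
 [  6   6   9   7   6   6   7   9   5   3  -8 -14 -16]
 [ 10  10  11   8   6   5   4   3   4  -1 -11 -15 -14]]
top R-B x265..275,y267..278
[[ -9  -9  11   4   9  13  13  17   6   7  13   6   5   5   8]
 [ -8  -9  10   5   5   7  11  18   6   8  13   6   5   5   9]
 [ -9 -10   9   4   2   3   9  15   4   7  12   5   5   5   6]
 [ -9 -11   2   2   1  11  27  37  10   6  11   5   6   5   5]
 [ -9 -12  24  66 1
[... 4259 characters left out ...]
 130 127]
 [242 236 232 236 237 235 237 242 241 232 226 237 246 250 251 248 226 223 241 242 233 227 242 226 166 134 130 129]
 [238 234 239 244 245 244 243 245 244 237 210 200 210 227 235 229 218 236 244 244 242 244 244 209 149 132 130 129]
 [210 227 241 244 243 243 244 245 243 234 202 177 177 189 195 192 208 239 244 245 247 249 239 186 138 130 131 130]
 [222 235 245 242 231 231 238 241 240 232 221 209 197 203 189 191 221 240 246 247 251 251 227 160 133 131 129 130]
 [252 250 249 245 225 206 212 219 233 243 248 247 236 233 208 207 237 246 249 250 252 250 210 147 130 132 129 131]
 [254 254 254 253 247 234 229 228 239 249 252 252 249 232 204 216 240 245 248 251 252 242 184 139 131 132 130 129]]
```

```bash
python3 -c "
from h import *
np.set_printoptions(precision=4,suppress=True,linewidth=200)
f=load('top0'); g=load('scene0')
th=np.radians(3.4); u=np.array([np.cos(th),np.sin(th)])
def s(P): return P[:2]@u*1000
bt=ray(f,(279,260.7),.062); bs=ray(g,(356.7,229.8),.062)
print('bar top,scene',bt,s(bt),bs,s(bs))
ct=ray(f,(270.2,270.4),.0395); cb=ray(f,(270.2,274.1),.0395); cs=ray(g,(372.2,231.7),.0395); cl=ray(g,(372.2,237.3),.0295)
print('clip',ct,s(ct)-4.5,cb,s(cb)+4.5,cs,s(cs)+4.5,cl,s(cl)-4.5)
print('block front edge top view', s(ray(f,(275,243.6),.064)), s(ray(f,(295,243.0),.064)))
"
```

```text
bar top,scene [0.5253 0.1932 0.062 ] 535.8174662418717 [0.5239 0.1785 0.062 ] 533.5834242588347
clip [0.5038 0.2165 0.0395] 511.2279321765651 [0.4944 0.2163 0.0395] 510.88353268149405 [0.4975 0.2157 0.0395] 513.8739299259761 [0.5082 0.2205 0.0295] 515.879115698786
block front edge top view 579.0266976380334 577.8601156057409
```

Top view gives D ≈ 24.5 mm, consistent with the 43 mm block gap. The scene view, which is coarser, gives less. I'll grip, then fine-check while holding.

Request:
jog_arm --pt "0 0 0.8 0 0.36" --pt "0 0 0.8 0 0.36" --pt "0 0 0.8 0 0.36" --pt "0 0 0 0 0.36" --pt "0 0 0 0 0" --pt "0 0 0 0 0" --pt "0 0 0 0 0" --pt "0 0 0 0 0" --pt "0 0 0 0 0" --newtons 70

```text
clock: 18.15
position: [0.5267, 0.1776, 0.0445]
tool_rot: [3.141, -0.0, 1.627]
force: [-5.9, -2.6, 9.9]
grip_width: 0.012
finger_force: 69.2
```

```bash
python3 -c "
from h import *
f=grab('scene','s5'); grab('top','t5')
o=bot.observe();print(o['clock'],o['position'],o['tool_rot'],o['force'],o['grip_width'])
for i in range(3): grab('scene','s5%d'%i)
"
```

```text
18.25 [0.52667794 0.17751582 0.04449913] [ 3.14103162e+00 -4.50108832e-04  1.62707204e+00] [-5.7176413  -1.69587142  9.57979074] 0.011485474167441162
```

Grip is on the bar. The robot-frame handle position (s≈536.3) matches the top camera (535.8), so the target pull is about 24 mm.

Request:
jog_arm --pt "0 -0.2 0 0 0" --pt "0 -0.2 0 0 0" --pt "0 -0.2 0 0 0" --pt "0 -0.2 0 0 0" --pt "0 0 0 0 0" --pt "0 0 0 0 0" --pt "0 0 0 0 0"

```text
clock: 19.1
position: [0.5041, 0.1764, 0.0445]
tool_rot: [3.138, -0.001, 1.627]
force: [5.2, -3.3, 6.4]
grip_width: 0.0118
finger_force: 69.3
```

```bash
python3 -c "
from h import *
np.set_printoptions(precision=4,suppress=True,linewidth=220)
o=bot.observe();print(o['clock'],o['position'],o['tool_rot'],o['force'],o['grip_width'])
P0=np.array([.52667794,.17751582]);th=np.radians(3.4);u=np.array([np.cos(th),np.sin(th)]);print('pull',-(o['position'][:2]-P0)@u)
L=[grab('scene','s6%d'%i) for i in range(4)]; grab('top','t6')
A=np.mean([l['pixels'].astype(float) for l in L],0);B=np.mean([load('s5%d'%i)['pixels'].astype(float) for i in range(3)],0)
print('after');print(A.mean(2)[222:246,350:378].astype(int))
print('diff');print((A-B).mean(2)[222:246,350:378].astype(int))
c=np.hstack([B[205:250,345:385],A[205:250,345:385]]);c=(255*(np.clip((c-100)/155,0,1))**2).astype(np.uint8);c=cv2.resize(c,None,fx=10,fy=10,interpolation=2)
t=load('t6')['pixels'][245:300,255:320];
cv2.imwrite('pics/s6c.png',c[:,:,::-1])
"
```

```text
19.1 [0.5041 0.1764 0.0445] [ 3.1377 -0.0007  1.627 ] [ 5.1906 -3.3253  6.3699] 0.011806809820527306
pull 0.022592413710804265
after
[[ 89  93 124 148 155 150 126 111 116 114  84  69 111 192 242 248 243 243 247 252 252 252 251 248 224 210 239 243]
 [ 81  94 131 151 155 141 110  90  92  90  72  88 159 225 240 242 234 237 244 250 251 248 245 238 217 221 240 244]
 [ 80  84 114 133 137 124  96  85  78  74  75 125 204 238 242 242 239 240 242 246 249 246 240 220 208 234 244 247]
 [113  92  94 105 109  98  81  76  72  71  90 151 208 234 241 243 243 243 244 247 249 251 247 222 208 235 241 245]
 [160 132 114 105  89  73  66  65  67  71  98 154 196 221 230 234 237 240 244 249 251 252 248 225 223 236 236 243]
 [179 169 158 137  97  66  58  59  62  70 106 168 209 222 215 217 223 229 236 244 251 251 237 214 233 242 244 247]
 [183 180 169 147 101  70  59  58  60  82 135 202 240 243 228 222 222 224 231 244 251 248 227 217 238 243 245 250]
 [184 181 166 145 105  74  63  60  65 100 147 195 235 241 238 238 243 247 247 251 251 239 214 229 240 241 242 250]
 [184 179 165 150 126 102  87  74  80 116 156 1
[... 4531 characters left out ...]
7   -7    0    3    5    7    4   -5    0   13   52   77   78   64   53   33    4    0    0    0    0    0    0   -1   -2    0]
 [   4    6    1    0    0    5   17   18    3    2    8   16   31   45   57   50   49   20    1    0    0    0    0    0    0    0    0    0]
 [   0    0    0    0    0    5   27   43   27   22   14    8    4    6   16   16   17    4    0    0    0    0    0    0    0    2    0    0]
 [   0    0    0    0    0    0    5   13   13   17   10    2    0    1    3    6    3    0    0    0    0    0    0    0    0    0    1    0]
 [   0    0    0    0    0    0    0    0    0    1    0    0    0    0    0    1    0    0    0    0    0    0    0    0    0    1    0    0]]
```

View pics/s6c.png

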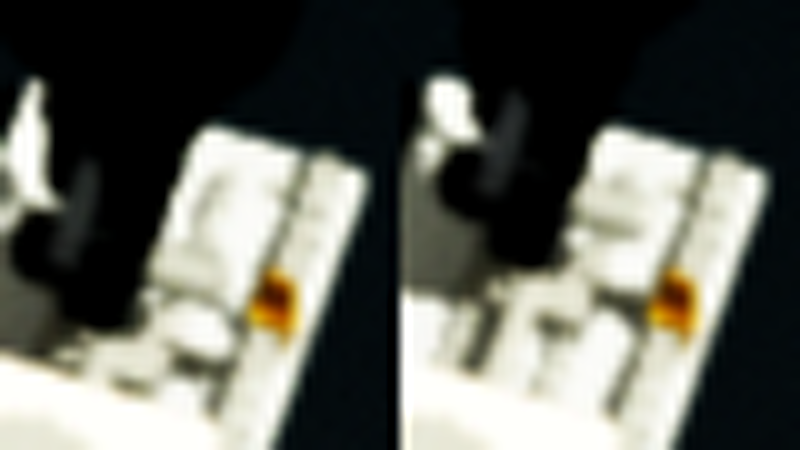

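The crop (left at rest, right pulled) shows the carriage blade's dark face moving from (195,360) to (620,295), almost level with the clip at (675,300). I'll convert both blade edges in this one view, where calibration offsets cancel, into the remaining pull.

```bash
python3 -c "
from h import *
g=load('s60'); th=np.radians(3.4); u=np.array([np.cos(th),np.sin(th)])
s=lambda uv,z: ray(g,uv,z)[:2]@u*1000
for zc in(.0295,.0345,.0395): print(zc,s((372.5,232.42),zc), s((372.5,232.75),zc)-1)
print('carr',s((367,233.6),.0295)-1,'rest',s((363.5,239.7),.0295)-1)
# predicted carriage blade from TCP, with rest/pulled
uy=np.array([-u[1],u[0]])
for p in(0,22.6,26): 
    P=np.array([.52667,.1775])+.034*uy-p/1000*u; print(p,proj(g,[*P,.0295]),proj(g,[*P,.0395]))
S0=np.mean([load('s5%d'%i)['pixels'].astype(float).mean(2) for i in range(3)],0)
print(S0[234:247,360:368].astype(int))
"
```

```text
0.0295 504.32479148833755 504.39807357446387
0.0345 507.8713555477211 507.9399469942527
0.0395 511.41791960710515 511.4818204140414
carr 512.3325259092828 rest 535.1716551664231
0 [367.04940268 240.7721521 ] [367.36569352 238.70497574]
22.6 [369.38013976 234.39626076] [369.70751928 232.30923231]
26 [369.72728909 233.44660993] [370.05629938 231.35668149]
[[233 216 205 216 221 220 228 241]
 [228 220 231 239 238 229 225 230]
 [231 240 245 249 251 250 246 228]
 [237 244 248 250 252 253 251 235]
 [240 241 244 249 252 253 252 247]
 [241 231 224 237 246 250 251 247]
 [244 237 211 198 210 227 235 229]
 [243 234 199 176 175 188 195 192]
 [239 232 221 207 196 201 188 190]
 [232 243 248 247 236 232 208 206]
 [237 249 252 252 249 232 205 216]
 [251 252 253 252 250 227 203 229]
 [254 254 254 253 251 237 220 239]]
```

Both views agree on a target pull of about 23.5–24 mm, and the pull is now 22.6. I'll add a bit more than 1 mm and let it settle.

Request:
jog_arm --pt "0 -0.042 0 0 0" --pt "0 0 0 0 0" --pt "0 0 0 0 0" --pt "0 0 0 0 0" --pt "0 0 0 0 0"

```text
clock: 19.85
position: [0.5029, 0.1763, 0.0445]
tool_rot: [3.138, -0.001, 1.627]
force: [5.4, -2.3, 6.9]
grip_width: 0.011
finger_force: 69.3
```

```bash
python3 -c "
from h import *
np.set_printoptions(precision=4,suppress=True,linewidth=220)
o=bot.observe()
P0=np.array([.52667794,.17751582]);th=np.radians(3.4);u=np.array([np.cos(th),np.sin(th)]);print(o['clock'],'pull',-(o['position'][:2]-P0)@u,o['force'],o['grip_width'],o['finger_force'])
L=[grab('scene','s7%d'%i) for i in range(4)]
A=np.mean([l['pixels'].astype(float) for l in L],0).mean(2)
print(A[229:241,362:376].astype(int))
t=load('t6')['pixels'].astype(float); print('top');print(t.mean(2)[262:280,264:284].astype(int))
"
```

```text
19.85 pull 0.02378379698554113 [ 5.4472 -2.2505  6.9182] 0.011041963171571401 69.31078791618347
[[234 245 241 242 245 249 250 251 251 238 215 229 240 241]
 [219 240 244 247 251 253 253 252 249 225 210 238 243 242]
 [228 238 243 246 252 253 253 252 238 207 211 237 243 245]
 [237 232 234 240 248 251 251 248 223 191 202 226 238 246]
 [243 235 214 206 221 226 230 224 194 160 163 186 223 248]
 [244 239 204 179 180 181 182 180 168 144 136 155 212 249]
 [242 240 224 208 186 172 169 174 175 159 145 156 213 248]
 [229 240 247 247 229 194 178 185 197 185 169 172 219 246]
 [210 239 251 252 249 229 197 194 213 203 188 188 225 245]
 [229 246 252 253 252 247 219 207 235 236 222 206 233 236]
 [245 251 253 253 252 248 226 221 240 242 233 226 242 226]
 [251 253 253 253 251 237 218 236 243 244 241 243 244 209]]
top
[[130 129 128 127 125 123 123 122 121 119 117 114 114 113 111 110 107 105 103 102]
 [130 129 128 126 124 124 122 122 120 118 117 114 114 112 111 108 106 105 103 102]
 [131 130 128 127 126 124 121 122 120 119 117 116 113 112 110 108 107 104 103 101]
 [130 129 128 126 125 123 121 120 119 118 
[... 503 characters left out ...]
12 111 110 108 105 105 104 100  96]
 [129 128 126 125 122 121 121 118 118 116 115 112 111 109 108 105 105 102 100  96]
 [132 129 128 127 126 124 122 120 119 115 114 113 111 110 107 106 105 104 100  96]
 [ 99  98  97  96  94  95 100 106 117 126 117 116 113 111 109 107 105 102 100  96]
 [ 57  57  57  55  53  53  55  57  63  65  67  84  98 104 110 107 106 105 101  96]
 [ 47  47  46  45  46  45  46  43  43  42  43  47  53  57  64  83 102 107 101  98]
 [ 50  52  48  50  50  52  48  46  45  44  42  42  42  41  41  48  55  60  70  89]
 [ 76  81  79  77  80  74  63  60  58  54  55  51  45  43  42  40  38  40  42  54]
 [129 128 128 126 126 124 123 116 107  98  83  71  61  58  52  47  40  40  38  39]]
```

Pull is 23.8 mm. In the same view the carriage blade edge is now at row 233.27, s≈511.2 against 511.4 for the clip, so they are level. The grip is steady at 69 N, so I'm handing in.

```bash
python3 -c "
from workcell import bot
print(bot.job_done())"
```

```text
the job is handed in; nothing more can be done
None
```

The job is handed in: the dial is clicked in at the round stud, and the T-handle was then pulled 23.8 mm and is still gripped, with its blade level with the clip's to about 1 mm by camera estimate (the verdict wasn't shown).

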